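# Clamp a panel and scrape the offcuts off it

## Robot

A 6-joint arm with a two-finger parallel gripper is mounted at the origin on the work surface. World frame = base frame: x ahead of the robot, y to its left, z up, the work surface at z = 0. Lengths are in m, angles in degrees, forces in N, time in s.
With the tool pointing down it reaches from about 0.35 to 0.775 m from the base axis. Payload 5.5 kg.
Tool frame: the origin (TCP) lies on the centre line of the jaws, within the pads' length; the fingertips stand 14 mm ahead of it and the grasp point (between the pads) lies 5 mm behind it; z points along the fingers, y is the line along which they close (so a half turn about z gives the same grasp; the last joint's range is limited). The gripper opens to 85 mm and grips with 20 to 120 N. Pads are 22 mm wide; open, the fingers measure 114 mm over their backs; the gripper's body (76 mm by 85 mm) begins 54 mm behind the grasp point. The pads swing forward as they close: fully open they stand 13 mm farther back than shut.
Start: joints at [66.142, 17.945, 2.641, 74.691, 0, 82.002], TCP at [0.157, 0.553, 0.245] pointing down, gripper open.
Joint ranges: [-158.12, 158.12], [-49.38, 96.58], [-58.88, 72.47], [-126.05, 133.96], [-84.25, 85.87], [-180, 180]. Speed limits (degrees/s): [147.25, 147.25, 180, 180, 180, 180].

## Interface

Orientations are given as a 3x3 rotation matrix whose columns are the frame's x, y, z axes.
In Python, from bench import ctrl, cams gives the robot as it stands (ctrl), with the cameras (cams).
- The arm moves only by the tool drive_effector, called as name(argument=value, ...) on one line, values as JSON. Schema: {"type":"object","properties":{"segments":{"type":"object","properties":{"increments":{"type":"array","items":{"type":"array","items":{"type":"number"},"minItems":5,"maxItems":5},"minItems":1,"maxItems":8}},"additionalProperties":false,"required":["increments"]},"force":{"type":"number"},"only":{"type":"string"},"quiet":{"type":"boolean"},"lines":{"type":"string"}},"required":["segments"],"additionalProperties":false}. segments is an object whose key "increments" holds a list of rows, 1 to 8 of them, each of 5 numbers: the finger opening in m, then dx, dy, dz in m, then a turn about the tool's z in degrees; each row shifts and turns the commanded pose from where the row before left it, along the tool's axes as they then stand; what a row does not reach is not made up. A row lasts 1/8 s, in which the tool goes at most 0.0625 m and 10.7 degrees, less where a joint would pass 70% of its speed; a pose out of reach is approached as far as the arm can. The fingers move at their own pace and stop on an object; force is the grip in N (left out, the last holds). Time passes only in rows, so rows that do not move let the fingers close. The tool returns the time, the measured TCP pose, the force, the opening and the grip force at its end. only (a regular expression) keeps the lines of the reply that match it, lines (a string "A,B") keeps lines A to B, and quiet returns only ok. Input that does not fit is refused with a message, and nothing moves.
- ctrl.state(): the state, without advancing time (a new reading comes with each control period).
- cams.grab_frame(name): name is "side" or "top"; returns a dict with "frame" (400x640x3 uint8, blue, green, red), "vfov" (degrees; the focal length in pixels is half the picture's height over the tangent of half this angle, whatever the lens; pixels are square), "cx", "cy" (the principal point, pixels), "dist_coeffs" ([k1, k2, p1, p2, k3] as OpenCV has them; the pictures are not rectified), "rvec" (rotation vector, rad) and "tvec" (3), from world to camera coordinates, as OpenCV has them. Camera axes: x right, y down, z forward; pixel columns grow to the right and rows downward; lengths in m; the calibration is good to about 2 mm. A picture is of the moment at which its call begins. There is no depth.
- ctrl.finish_job(): hands the job in; it is judged then, once.
The state is a dict: "t": time; "joint_positions": joint angles; "dq": joint speeds; "joint_efforts": joint torques, N m; "tool_pos": TCP position; "ee_rot": TCP orientation; "contact_force": force on the tool from outside, world axes, zero at the start; "wrist_torque": the same for the moment, N m; "finger_gap": finger opening in m; "grasp_force": force on a finger pad.
Only numpy, scipy, OpenCV 4.12 (cv2) and the standard library are available. Lean on these libraries where they do the work, as an engineer would, in place of code of your own. Each camera call takes 0.05 s, during which the arm holds its last target. There are 200 camera calls.

## Task

Swing the toggle clamp over onto the panel so that it is fully closed, and only then use the scraper block to wipe all four plastic offcuts off the panel into the catch tray beside it; do not touch the offcuts with the fingers. When all are in the tray, put the scraper back standing on its rubber rest and swing the clamp fully back open, leaving the panel in its nest and the other things on the bench where they are.

Things in the scene. Friction and masses are not known exactly. Their poses are not given: they have to be found in the camera images.
- fixture: fixed bench fixture: dark steel nest plate 240 x 166 x 22 mm, low lips (tops at 27 to 28 mm) round the panel; at its +x end a bracket 36 x 30 mm, 84 mm high, bears the toggle clamp. Origin: centre of the nest plate's underside. +x runs from panel to clamp (away from the robot), +y left; tray and meter stand along its two y sides. Yaw up to 0.2 rad
- panel: bare aluminium instrument panel 200 (x) x 150 (y) x 8 mm, 0.6 kg, loose in the nest with 1 to 2 mm play; its top is 30 mm above the bench. Origin: centre of its underside; axes as the fixture's. All but the far strip (fixture x above 55 mm) is clear of the clamp
- clamp_arm (a joint): toggle clamp hinge, rad: 0 = closed, arm level, its rubber foot on the panel; grows as the arm swings up and away; pi/2 = upright; 2.1 = fully open at its stop, leaning back from the panel. Its weight (0.3 kg) carries it over centre: released below pi/2 it falls closed, above it, open (about 2 N at the knob). Starts open
- clamp_knob (a point): centre of the arm's black rubber knob, a cylinder 24 mm in diameter, 22 mm long (axis along fixture y), 72 mm from the hinge. Pinch its flat ends from above; it may turn between the pads. Closed: fixture x = 58 mm, 72 mm above the bench, with the clamp foot (18 mm diameter) on the panel at fixture x = 77 mm, y = 0. Open: about 134 mm above the bench. Axes turn with the arm
- clamp_pivot (a point): hinge axis of the clamp: fixture x = 130 mm, y = 0, 72 mm above the bench; axis along fixture y; axes as the fixture's. From here the arm points to fixture -x when closed, and rises to vertical, then leans to +x, as it opens
- tray: grey open catch tray, fixed, 200 (x) x 110 (y) x 26 mm high, walls and floor 4 to 5 mm. Stands along one side of the nest, left or right (centre at fixture y = +141 or -141 mm, differs from run to run), 3 mm from the nest, rim 4 mm below the panel's top. Origin: centre of its underside; axes as the fixture's
- scraper: hand scraper block, 0.17 kg: straight aluminium base 100 (x) x 20 (y) x 20 mm high, and above it a wooden grip 50 (x) x 22 (y) mm, from 20 to 82 mm above the underside. Stands upright on its rest. Origin: centre of its underside, x along the base. Pinch the grip across its y faces from above, 58 mm above its underside. The same both ways round
- rest: black rubber pad 140 (x) x 80 (y) x 6 mm, fixed on the bench, to the left or to the right; the scraper starts on it, along its x, within 0.25 rad. Origin: centre of its underside
- meter: bystander: grey handheld meter 170 x 68 x 36 mm (dial up to 46 mm), lying along the side of the nest that has no tray, 24 mm from it. Origin: centre of its underside
- partbox: bystander: clear lidded parts box 126 x 91 x 60 mm, on the other side of the bench from the rest. Origin: centre of its underside
- flux: bystander: white jar 44 mm in diameter, 60 mm high, beside the clamp, about 150 mm (x) and 110 mm (y) from the fixture's origin. Origin: centre of its underside
- spool: bystander: metal wire spool 56 mm in diameter, 46 mm high, beside the clamp on the other side. Origin: centre of its underside
- driver: bystander: screwdriver 160 mm long, lying at the back left. Origin at its middle, on the bench
- brush: bystander: brush 160 mm long, lying at the back right. Origin at its middle, on the bench
- chip0: black plastic offcut, a strip 60 x 13 x 8 mm with a 12 x 10 mm tab on one long side, 14 g; starts flat on the panel at any yaw; origin: centre of the strip's underside, x along the strip. All four chips are alike apart from where the tab is. They may lie turned over or piled once in the tray
- chip1: black plastic offcut, a strip 60 x 13 x 8 mm with a 12 x 10 mm tab on one long side, 14 g; starts flat on the panel at any yaw; origin: centre of the strip's underside, x along the strip. All four chips are alike apart from where the tab is. They may lie turned over or piled once in the tray
- chip2: black plastic offcut, a strip 60 x 13 x 8 mm with a 12 x 10 mm tab on one long side, 14 g; starts flat on the panel at any yaw; origin: centre of the strip's underside, x along the strip. All four chips are alike apart from where the tab is. They may lie turned over or piled once in the tray
- chip3: black plastic offcut, a strip 60 x 13 x 8 mm with a 12 x 10 mm tab on one long side, 14 g; starts flat on the panel at any yaw; origin: centre of the strip's underside, x along the strip. All four chips are alike apart from where the tab is. They may lie turned over or piled once in the tray

How it is judged:
By the outcome, as a careful person would: the job done as asked, in the order asked, and still so for the second after the job is handed in, with the robot touching nothing.
It also fails if it takes over 72 s, if anything falls off the work surface, if the arm or the gripper's body presses on something with over 40 N, if the wrist force passes 120 N, or if a joint passes its speed limit or range.

## Working session

There is one attempt and no reset: what is moved stays moved. The work goes in short steps, Python scripts to look and compute and a tool call to move; the robot and the scene stay as the last step left them, time stands still between calls to the robot, and variables do not carry over. Pictures are saved under pics/ and viewed, at most 10 in all, crops included, and the job is handed in when it is done.

```bash
ls; mkdir -p pics
```

Create h.py:
```python
import numpy as np, cv2, json
from bench import ctrl, cams
def grab(n, path=None):
    f=cams.grab_frame(n)
    f['frame']=np.array(f['frame'],dtype=np.uint8)
    h,w=f['frame'].shape[:2]
    fl=h/2/np.tan(np.radians(f['vfov'])/2)
    f['K']=np.array([[fl,0,f['cx']],[0,fl,f['cy']],[0,0,1.]])
    f['R']=cv2.Rodrigues(np.array(f['rvec'],float))[0]; f['t']=np.array(f['tvec'],float).ravel()
    f['d']=np.array(f['dist_coeffs'],float)
    if path: cv2.imwrite(path,f['frame'])
    return f
def cast(f,px,z):
    px=np.array(px,float).reshape(-1,1,2)
    u=cv2.undistortPoints(px,f['K'],f['d']).reshape(-1,2)
    d=np.c_[u,np.ones(len(u))]@f['R']; c=-f['R'].T@f['t']
    return c+d*((z-c[2])/d[:,2])[:,None]
def proj(f,P):
    return cv2.projectPoints(np.array(P,float).reshape(-1,3),f['R'],f['t'],f['K'],f['d'])[0].reshape(-1,2)
```

Run:
```python
from h import *
for n in('top','side'):
    f=grab(n,f'pics/{n}0.png'); print(n,(-f['R'].T@f['t']).round(3),f['vfov'],f['R'][2].round(2))
s=ctrl.state();print(s['tool_pos'],s['ee_rot'],s['t'],s['finger_gap'])
```

```text
bench.py
pics
top [0.483 0.008 1.09 ] 49.75576595812443 [ 0.11 -0.01 -0.99]
side [ 0.365 -0.843  0.889] 51.362972573078395 [ 0.16  0.72 -0.67]
[0.15696995 0.55273796 0.24451878] [[-9.61943679e-01  2.73247079e-01 -6.26068229e-04]
 [ 2.73247718e-01  9.61942619e-01 -1.44333139e-03]
 [ 2.07855626e-04 -1.55947522e-03 -9.99998762e-01]] 0.1 0.08542540306199893
```

View pics/top0.png

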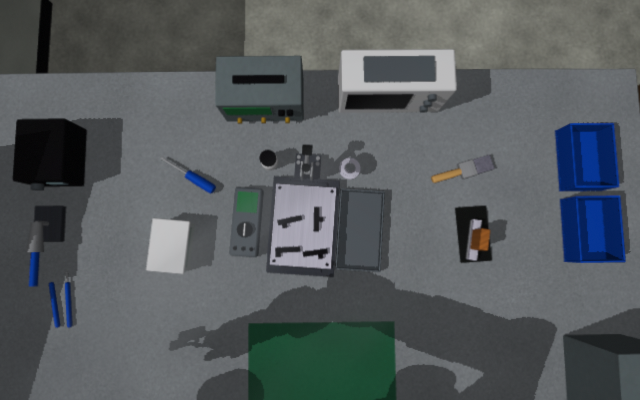

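View pics/side0.png

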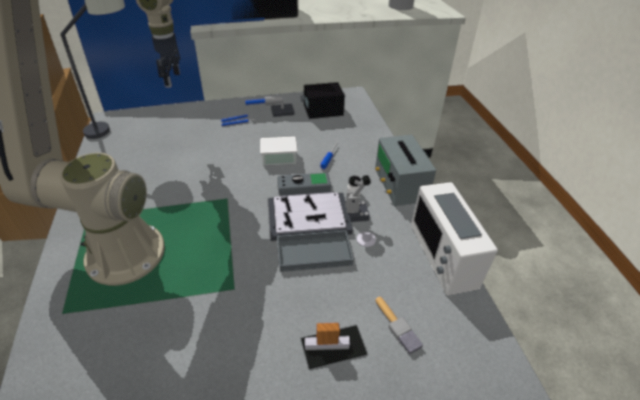

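The top view shows the panel centred near (303,226), clamp bracket at (308,162), tray to its right at (362,229), meter to the left, rest and scraper at (475,235), four chips on the panel. Now I'll measure.

Run:
```python
from h import *
f=grab('top'); im=f['frame']
hsv=cv2.cvtColor(im,cv2.COLOR_BGR2HSV)
def cr(x0,y0,x1,y1,s): return cv2.resize(im[y0:y1,x0:x1],None,fx=s,fy=s,interpolation=cv2.INTER_CUBIC)
a=cr(225,140,395,285,4); 
b=cr(445,195,505,275,4)
c=np.zeros((580,680+0,3),np.uint8); c=cv2.copyMakeBorder(a[:580],0,0,0,120,cv2.BORDER_CONSTANT); 
b=cv2.resize(b,(120,160)); c[:160,680:]=b
cv2.imwrite('pics/crop0.png',c)
def comp(m,roi):
    x0,y0,x1,y1=roi; z=np.zeros(m.shape,np.uint8); z[y0:y1,x0:x1]=m[y0:y1,x0:x1]*255
    cs=cv2.findContours(z,cv2.RETR_EXTERNAL,cv2.CHAIN_APPROX_NONE)[0]
    return sorted(cs,key=cv2.contourArea)[::-1]
def rect(cn,z):
    P=cast(f,cn.reshape(-1,2),z)[:,:2]*1000
    r=cv2.minAreaRect(P.astype(np.float32)); return r
V=hsv[...,2];
m=(V>140)
c=comp(m,(262,170,345,280))[0]; r=rect(c,.030); print('panel',r,cv2.contourArea(c))
fx=r
# chips
k=comp((V<75),(275,185,334,268))
for c in k[:8]:
    if cv2.contourArea(c)>20: print('chip',rect(c,.038),cv2.contourArea(c))
o=(hsv[...,0]<20)&(hsv[...,1]>140)&(V>60)
c=comp(o,(450,200,505,270))[0]; print('grip',c.reshape(-1,2).min(0),c.reshape(-1,2).max(0),rect(c,.082))
w=(V>140); c=comp(w,(450,200,505,270))[0]; print('base',rect(c,.02),cv2.contourArea(c))
w=(V<40); c=comp(w,(450,200,505,270))[0]; print('rest',rect(c,.006),cv2.contourArea(c))
```

```text
panel ((538.1937866210938, 42.83538055419922), (148.4589385986328, 197.23143005371094), 85.25657653808594) 4699.0
chip ((554.6959228515625, 5.1713714599609375), (19.54608726501465, 56.274600982666016), 89.41080474853516) 109.0
chip ((471.002685546875, 13.379193305969238), (58.15184020996094, 19.25543212890625), 89.33222961425781) 103.5
chip ((476.8429260253906, 80.07025146484375), (19.95917320251465, 57.593528747558594), 5.66978120803833) 102.5
chip ((548.2811889648438, 73.92823028564453), (19.568111419677734, 57.91144943237305), 13.450906753540039) 94.5
chip ((475.47088623046875, -27.876646041870117), (4.834168434143066, 77.1219253540039), 89.15025329589844) 21.0
grip [471 228] [489 250] ((499.9643249511719, -373.8828125), (40.066314697265625, 51.422706604003906), 81.50048065185547)
base ((462.3678283691406, -375.980712890625), (17.431743621826172, 22.37921142578125), 87.29695129394531) 55.0
rest ((514.6076049804688, -384.8238220214844), (136.2538604736328, 78.15083312988281), 3.171780586242676) 720.0
```

View pics/crop0.png

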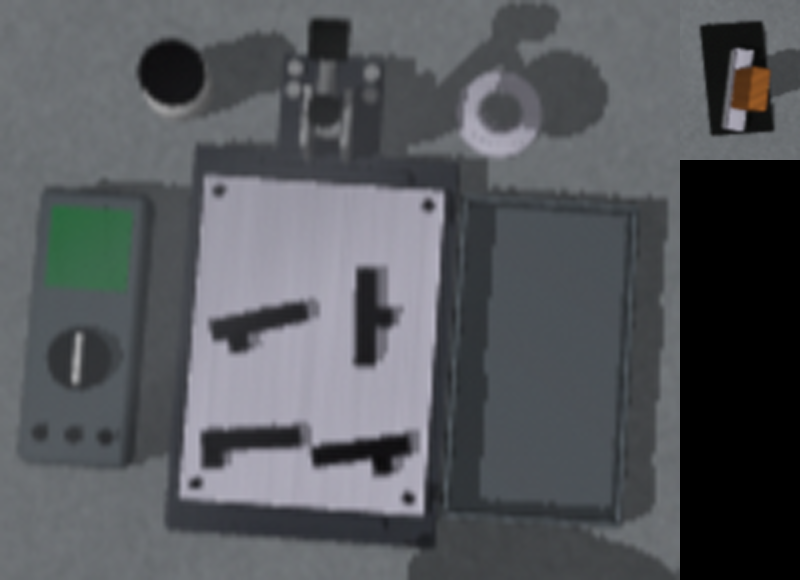

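Crop: chips black, D (265,320) and C/B along y in the near row, A (370,315) along x; knob at (330,38) crop, i.e. px (307.5,149.5); tray on −y side. Check the predicted knob position, and look at the scraper closely.

Add to h.py:
```python
YAW=np.radians(-4.74); O=np.array([.5382,.0428])
def fw(x,y,z): return np.array([O[0]+x*np.cos(YAW)-y*np.sin(YAW),O[1]+x*np.sin(YAW)+y*np.cos(YAW),z])
def goto(P,ang=None):
    s=ctrl.state(); R=np.array(s['ee_rot']); d=R.T@(np.array(P)-np.array(s['tool_pos']))
    a=np.degrees(np.arctan2(R[1,1],R[0,1])); print('tooly angle',a.round(2),'delta',d.round(4),'turn',None if ang is None else round((a-ang+90)%180-90,2),'gap',s['finger_gap'],'t',s['t'])
```

Run:
```python
from h import *
ft=grab('top'); fs=grab('side')
K=fw(.130-.072*np.cos(2.1),0,.072+.072*np.sin(2.1)); print('knob',K,proj(ft,K),proj(fs,K))
g=lambda f:cv2.cvtColor(f['frame'],cv2.COLOR_BGR2GRAY)
for f,(x0,y0,x1,y1) in((ft,(295,140,322,160)),(fs,(340,165,380,200))):
    z=np.zeros((400,640),np.uint8); z[y0:y1,x0:x1]=(g(f)[y0:y1,x0:x1]<45)*255
    for c in sorted(cv2.findContours(z,0,1)[0],key=cv2.contourArea)[::-1][:3]:
        print(cv2.boundingRect(c),cv2.contourArea(c))
a=cv2.resize(ft['frame'][200:270,450:510],None,fx=6,fy=6,interpolation=cv2.INTER_CUBIC)
b=cv2.resize(fs['frame'][310:375,295:372],None,fx=5.2,fy=5.2,interpolation=cv2.INTER_CUBIC)
c=np.zeros((420,800,3),np.uint8);c[:a.shape[0],:a.shape[1]]=a;c[:b.shape[0],370:370+b.shape[1]]=b[:,:430]
cv2.imwrite('pics/scr.png',c)
goto(K+[0,0,.06],85.26)
```

```text
knob [0.70398    0.02905388 0.13415107] [[306.77250597 149.65422224]] [[365.96729208 179.50182429]]
(302, 145, 10, 10) 71.0
(363, 177, 7, 7) 26.5
(350, 177, 10, 8) 25.0
tooly angle 74.14 delta [-0.6693 -0.3545  0.0509] turn -11.12 gap 0.08531323988391193 t 0.25
```

View pics/scr.png

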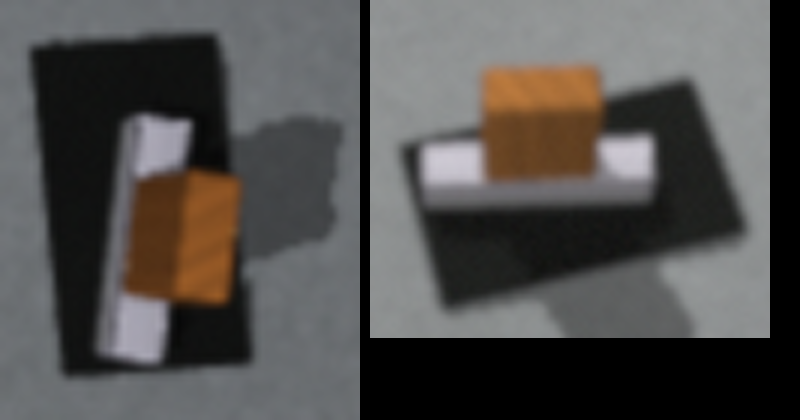

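The knob is where predicted (within 1 px in both views). In the scraper crop, the base top corners are at about (140,115),(192,122),(162,362),(112,352), grip top at (187,172),(242,180),(230,303),(178,300). Casting these, and moving.

Run:
```python
from h import *
f=grab('top')
for n,c,z in(('base',[(140,115),(192,122),(162,362),(112,352)],.026),('grip',[(187,172),(242,180),(230,303),(178,300)],.088)):
    p=np.array(c,float)/6-.4+[450,200]; P=cast(f,p,z)[:,:2]
    ax=(P[0]+P[1]-P[2]-P[3])/2; ay=(P[0]+P[3]-P[1]-P[2])/2
    print(n,P.mean(0).round(4),np.linalg.norm(ax),np.linalg.norm(ay),np.degrees(np.arctan2(ax[1],ax[0])))
fs=grab('side')
for n,c,z in(('base',[(421,143),(655,134),(655,190),(423,207)],None),('grip',[(483,68),(600,66),(601,112),(484,110)],.088)):
    p=(np.array(c,float)-[370,0])/5.2-.4+[295,310]
    P=cast(fs,p,z) if z else np.r_[cast(fs,p[:2],.026),cast(fs,p[2:],.006)]
    print(n,P.round(4).tolist(),P.mean(0))
```

```text
base [ 0.5    -0.3815] 0.09905312223161541 0.02128971543937657 -9.770372486930631
grip [ 0.4981 -0.3813] 0.0488550987023154 0.020920817051889497 -7.751725508260672
base [[0.4496, -0.3646, 0.026], [0.5517, -0.3809, 0.026], [0.5488, -0.397, 0.006], [0.4466, -0.3845, 0.006]] [ 0.49916985 -0.38175273  0.016     ]
grip [[0.4755, -0.3697, 0.088], [0.5239, -0.3786, 0.088], [0.519, -0.3997, 0.088], [0.4718, -0.3892, 0.088]] [ 0.4975537  -0.38429953  0.088     ]
```

drive_effector(segments={"increments":[[0.085, -0.06, 0, 0.0, -5.5], [0.085, -0.06, 0, 0, -5.6], [0.085, -0.055, -0.03, 0, 0], [0.085, -0.055, -0.03, 0, 0], [0.085, -0.055, -0.03, 0, 0], [0.085, -0.055, -0.03, 0, 0], [0.085, -0.055, -0.03, 0, 0], [0.085, -0.055, -0.03, 0, 0]]}, force=30)

```text
t: 1.35
tool_pos: [0.5886, 0.3184, 0.2454]
ee_rot: [[-0.997, 0.083, 0.0], [0.083, 0.997, 0.0], [-0.0, 0.0, -1.0]]
contact_force: [0.0, 0.7, 0.3]
finger_gap: 0.0848
grasp_force: 0.0
```

```bash
python3 -c "
from h import *
goto(fw(.1663,0,.134+.05),85.26)"
```

```text
tooly angle 85.24 delta [-0.1389 -0.2788  0.0613] turn -0.02 gap 0.08481059915593486 t 1.35
```

drive_effector(segments={"increments":[[0.06, -0.0278, -0.0558, 0.002, 0], [0.06, -0.0278, -0.0558, 0.002, 0], [0.06, -0.0278, -0.0558, 0.002, 0], [0.06, -0.0278, -0.0558, 0.002, 0], [0.06, -0.0278, -0.0558, 0.002, 0], [0.06, 0, 0, 0.051, 0], [0.06, 0, 0, 0, 0]]}, force=30)

```text
t: 2.22
tool_pos: [0.6991, 0.0293, 0.1789]
ee_rot: [[-0.996, 0.085, -0.011], [0.085, 0.996, 0.001], [0.011, 0.0, -1.0]]
contact_force: [-0.3, -0.1, -0.7]
finger_gap: 0.0596
grasp_force: 0.0
```

```bash
python3 -c "
from h import *
goto(fw(.1663,0,.129),85.26)"
```

```text
tooly angle 85.14 delta [-0.0054  0.0002  0.0499] turn -0.12 gap 0.05962402168031026 t 2.225
```

drive_effector(segments={"increments":[[0.06, 0, 0, 0.025, 0], [0.06, 0, 0, 0.025, 0], [0.06, 0, 0, 0, 0]]}, force=30)

```text
t: 2.6
tool_pos: [0.7015, 0.0314, 0.1341]
ee_rot: [[-0.997, 0.081, -0.002], [0.081, 0.997, 0.0], [0.002, 0.0, -1.0]]
contact_force: [0.8, -0.2, -0.1]
finger_gap: 0.0603
grasp_force: 0.0
```

```bash
python3 -c "
from h import *
goto(fw(.1663,0,.129),85.26)"
```

```text
tooly angle 85.34 delta [-0.0026 -0.0022  0.0051] turn 0.08 gap 0.06031510385975323 t 2.6
```

drive_effector(segments={"increments":[[0.06, -0.002, -0.002, 0.005, 0], [0.02, 0, 0, 0, 0], [0.015, 0, 0, 0, 0], [0.015, 0, 0, 0, 0], [0.015, 0, 0, 0, 0]]}, force=30)

```text
t: 3.22
tool_pos: [0.7048, 0.0285, 0.1305]
ee_rot: [[-0.997, 0.082, 0.002], [0.082, 0.997, 0.001], [-0.002, 0.001, -1.0]]
contact_force: [0.3, 3.2, 5.5]
finger_gap: 0.0213
grasp_force: 33.5
```

Run:
```python
from h import *
goto(fw(.1663,0,.129),85.26)
th=np.linspace(2.1,0,9); x=-.072*np.cos(th); z=.072*np.sin(th)
print(np.c_[-np.diff(x),-np.diff(z)].round(4).tolist())
```

```text
tooly angle 85.27 delta [0.001  0.0004 0.0015] turn 0.01 gap 0.021253232205686593 t 3.225
[[0.0174, -0.0073], [0.0187, -0.0025], [0.0187, 0.0024], [0.0174, 0.0072], [0.015, 0.0114], [0.0115, 0.0149], [0.0072, 0.0174], [0.0025, 0.0187]]
```

drive_effector(segments={"increments":[[0.015, 0.0174, 0, -0.0073, 0], [0.015, 0.0187, 0, -0.0025, 0], [0.015, 0.0187, 0, 0.0024, 0], [0.015, 0.0174, 0, 0.0072, 0], [0.015, 0, 0, 0, 0]]}, force=30)

```text
t: 3.85
tool_pos: [0.6323, 0.0344, 0.131]
ee_rot: [[-0.997, 0.083, 0.002], [0.083, 0.997, 0.001], [-0.002, 0.001, -1.0]]
contact_force: [-1.8, 2.6, 7.4]
finger_gap: 0.0215
grasp_force: 35.0
```

```bash
python3 -c "
from h import *
t=1.05
goto(fw(.13-.072*np.cos(t),0,.0675+.072*np.sin(t)-.002),85.26)"
```

```text
tooly angle 85.27 delta [0.0003 0.0006 0.0031] turn 0.01 gap 0.021471742100075984 t 3.85
```

drive_effector(segments={"increments":[[0.015, 0.015, 0, 0.0114, 0], [0.015, 0.0115, 0, 0.0149, 0], [0.015, 0.0072, 0, 0.0174, 0], [0.015, 0.0025, 0, 0.0187, 0], [0.015, 0, 0, 0, 0]]}, force=30)

```text
t: 4.47
tool_pos: [0.5953, 0.0374, 0.0662]
ee_rot: [[-0.997, 0.083, -0.002], [0.083, 0.997, 0.001], [0.002, 0.001, -1.0]]
contact_force: [-0.3, 3.8, -1.7]
finger_gap: 0.0213
grasp_force: 44.7
```

```bash
python3 -c "
from h import *
goto(fw(.058,0,.067),85.26)"
```

```text
tooly angle 85.26 delta [-0.0007  0.0006 -0.0008] turn 0.0 gap 0.021347542099808756 t 4.475
```

drive_effector(segments={"increments":[[0.045, 0, 0, 0, 0], [0.045, 0, 0, 0, 0], [0.045, 0, 0, -0.06, 0], [0.045, 0, 0, -0.06, 0], [0.045, 0, 0, -0.06, 0]]}, force=30)

```text
t: 5.1
tool_pos: [0.5962, 0.0365, 0.2493]
ee_rot: [[-0.997, 0.083, 0.0], [0.083, 0.997, -0.001], [-0.0, -0.001, -1.0]]
contact_force: [1.1, 0.0, -0.3]
finger_gap: 0.0452
grasp_force: 0.0
```

Run:
```python
from h import *
goto([.499,-.382,.15],85.26-4.8)
ft=grab('top','pics/t1.png'); 
K=fw(.058,0,.072); print(proj(ft,K))
fs=grab('side'); print(proj(fs,K))
a=ft['frame'][140:270,240:400];b=fs['frame'][150:260,260:400]
c=np.hstack([cv2.resize(a,(400,325),interpolation=2),cv2.resize(b,(400,325),interpolation=2)]);cv2.imwrite('pics/c1.png',c)
```

```text
tooly angle 85.21 delta [ 0.0619 -0.4251  0.0995] turn 4.75 gap 0.04518021648594419 t 5.1
[[304.00409622 200.26810582]]
[[327.95939668 198.31498374]]
```

View pics/c1.png

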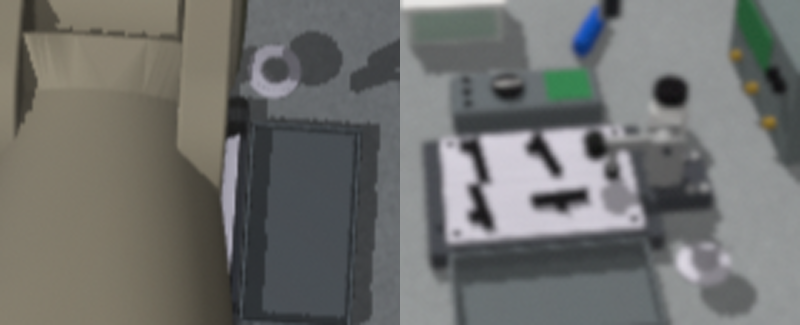

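Clamp is closed: knob at crop (597,145) = side px (329,199), as predicted (328,198). On to the scraper.

drive_effector(segments={"increments":[[0.06, 0.009, -0.06, 0, 0], [0.06, 0.009, -0.06, 0, 0], [0.06, 0.009, -0.061, 0, 0], [0.06, 0.009, -0.061, 0, 0], [0.06, 0.009, -0.061, 0, 0], [0.06, 0.009, -0.061, 0.03, 0], [0.06, 0.008, -0.061, 0.03, 0], [0.06, 0, 0, 0.03, 4.8]]}, force=40)

```text
t: 6.2
tool_pos: [0.5001, -0.3758, 0.1611]
ee_rot: [[-0.985, 0.174, 0.0], [0.174, 0.985, -0.002], [-0.001, -0.002, -1.0]]
contact_force: [0.0, 1.3, -0.9]
finger_gap: 0.0602
grasp_force: 0.0
```

```bash
python3 -c "
from h import *
goto([.499,-.382,.059],80.5)"
```

```text
tooly angle 79.97 delta [ 1.000e-04 -6.100e-03  1.021e-01] turn -0.53 gap 0.06023374086943189 t 6.2
```

drive_effector(segments={"increments":[[0.06, 0, 0, 0.035, 0], [0.06, 0, 0, 0, 0], [0.06, 0, 0, 0, 0]]})

```text
t: 6.58
tool_pos: [0.5019, -0.3713, 0.1284]
ee_rot: [[-0.986, 0.166, 0.001], [0.166, 0.986, -0.001], [-0.001, -0.001, -1.0]]
contact_force: [0.5, 0.2, 0.8]
finger_gap: 0.0602
grasp_force: 0.0
```

```bash
python3 -c "
from h import *
goto([.499,-.382,.059],80.5)"
```

```text
tooly angle 80.45 delta [ 0.0012 -0.011   0.0694] turn -0.05 gap 0.0601811397777096 t 6.575
```

drive_effector(segments={"increments":[[0.06, 0.001, -0.011, 0.0, 0], [0.06, 0, 0, 0.035, 0], [0.06, 0, 0, 0.034, 0], [0.06, 0, 0, 0, 0], [0.015, 0, 0, 0, 0], [0.015, 0, 0, 0, 0], [0.015, 0, 0, 0, 0], [0.015, 0, 0, 0, 0]]}, force=50)

```text
t: 7.58
tool_pos: [0.4999, -0.3826, 0.0606]
ee_rot: [[-0.986, 0.166, 0.003], [0.166, 0.986, -0.003], [-0.003, -0.002, -1.0]]
contact_force: [-0.5, 0.1, 6.0]
finger_gap: 0.0214
grasp_force: 49.7
```

```bash
python3 -c "
from h import *
goto([.499,-.382,.059],80.5)"
```

```text
tooly angle 80.45 delta [0.001  0.0005 0.0015] turn -0.05 gap 0.021396047147308004 t 7.575
```

drive_effector(segments={"increments":[[0.015, 0, 0, -0.05, 0], [0.015, 0, 0, -0.05, 0], [0.015, 0, 0, -0.03, -4.8], [0.015, 0, 0, 0, 0]]})

```text
t: 8.07
tool_pos: [0.5001, -0.3828, 0.1917]
ee_rot: [[-0.997, 0.083, 0.004], [0.083, 0.997, -0.004], [-0.005, -0.004, -1.0]]
contact_force: [-0.3, -0.2, -0.8]
finger_gap: 0.0212
grasp_force: 49.5
```

```bash
python3 -c "
from h import *
goto(fw(.005,.078,.16),85.26)"
```

```text
tooly angle 85.22 delta [-0.0074  0.5054  0.0297] turn -0.04 gap 0.02117684884782728 t 8.075
```

drive_effector(segments={"increments":[[0.015, -0.001, 0.062, 0, 0], [0.015, -0.001, 0.062, 0, 0], [0.015, -0.001, 0.062, 0, 0], [0.015, -0.001, 0.062, 0, 0], [0.015, -0.001, 0.062, 0, 0], [0.015, -0.001, 0.062, 0, 0], [0.015, -0.001, 0.062, 0, 0], [0.015, -0.001, 0.062, 0, 0]]})

```text
t: 9.07
tool_pos: [0.5468, 0.114, 0.1866]
ee_rot: [[-0.996, 0.084, -0.002], [0.084, 0.996, -0.0], [0.002, -0.0, -1.0]]
contact_force: [0.3, 0.4, -1.3]
finger_gap: 0.0218
grasp_force: 49.7
```

drive_effector(segments={"increments":[[0.015, 0, 0.01, 0.03, 0], [0.015, 0, 0, 0, 0], [0.015, 0, 0, 0, 0]]})

```text
t: 9.45
tool_pos: [0.5482, 0.1213, 0.1579]
ee_rot: [[-0.996, 0.084, -0.002], [0.084, 0.996, -0.0], [0.002, -0.0, -1.0]]
contact_force: [-0.6, -1.0, -1.3]
finger_gap: 0.0213
grasp_force: 50.0
```

```bash
python3 -c "
from h import *
goto(fw(.005,.078,.0861),85.26)"
```

```text
tooly angle 85.17 delta [-0.0017 -0.001   0.0718] turn -0.09 gap 0.021306272355025975 t 9.45
```

drive_effector(segments={"increments":[[0.015, -0.0015, -0.001, 0.035, 0], [0.015, 0, 0, 0.03, 0], [0.015, 0, 0, 0.004, 0], [0.015, 0, 0, 0, 0], [0.015, 0, 0, 0, 0]]})

```text
t: 10.07
tool_pos: [0.5515, 0.1206, 0.0911]
ee_rot: [[-0.996, 0.084, 0.003], [0.084, 0.996, 0.0], [-0.003, 0.001, -1.0]]
contact_force: [-0.3, 1.1, -0.5]
finger_gap: 0.0216
grasp_force: 50.0
```

```bash
python3 -c "
from h import *
goto(fw(.005,.078,.0861),85.26)
f=grab('side');cv2.imwrite('pics/s2.png',cv2.resize(f['frame'][140:280,240:420],(720,560),interpolation=2))"
```

```text
tooly angle 85.2 delta [ 0.0018 -0.0007  0.005 ] turn -0.06 gap 0.021582491564368287 t 10.075
```

View pics/s2.png

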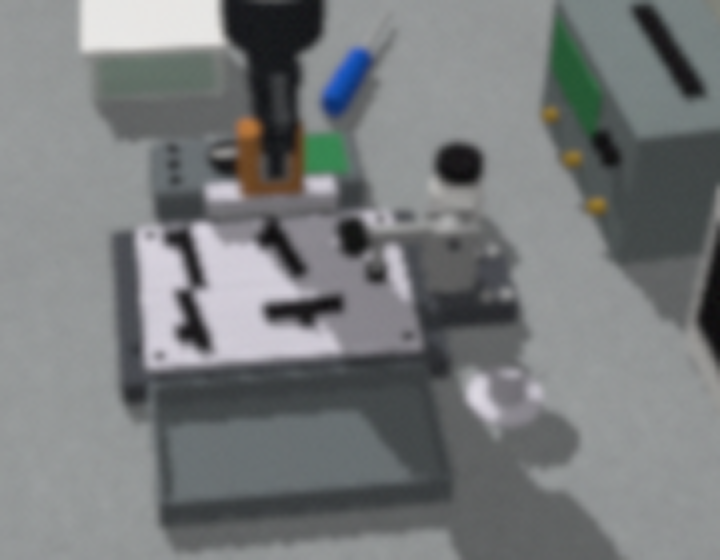

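The scraper hangs behind the upper chips (base at (205–340,195)), clear of chip D's end (265,228). Lower and sweep.

drive_effector(segments={"increments":[[0.015, 0, 0, 0.0045, 0], [0.015, 0, 0, 0, 0], [0.015, 0, -0.02, 0, 0], [0.015, 0, -0.02, 0, 0], [0.015, 0, -0.02, 0, 0], [0.015, 0, -0.02, 0, 0], [0.015, 0, -0.02, 0, 0], [0.015, 0, 0, 0, 0]]})

```text
t: 11.12
tool_pos: [0.5418, 0.0193, 0.0849]
ee_rot: [[-0.996, 0.086, 0.0], [0.086, 0.996, -0.0], [-0.0, -0.0, -1.0]]
contact_force: [-0.1, 1.0, -1.7]
finger_gap: 0.0217
grasp_force: 50.1
```

```bash
python3 -c "
from h import *
goto(fw(.005,-.093,.0861),85.26)"
```

```text
tooly angle 85.08 delta [ 0.0003 -0.0699 -0.0012] turn -0.18 gap 0.021706309399645376 t 11.125
```

drive_effector(segments={"increments":[[0.015, 0, -0.018, -0.001, 0], [0.015, 0, -0.018, 0, 0], [0.015, 0, -0.018, 0, 0], [0.015, 0, -0.016, 0, 0], [0.015, 0, 0, 0, 0], [0.015, 0, 0, 0, 0]]})

```text
t: 11.88
tool_pos: [0.5359, -0.0485, 0.0858]
ee_rot: [[-0.997, 0.083, -0.0], [0.083, 0.997, 0.0], [0.0, 0.0, -1.0]]
contact_force: [0.5, -0.5, -1.4]
finger_gap: 0.0215
grasp_force: 50.1
```

```bash
python3 -c "
from h import *
goto(fw(.005,-.093,.0861),85.26)
f=grab('side');cv2.imwrite('pics/s3.png',cv2.resize(f['frame'][140:280,240:420],(720,560),interpolation=2))"
```

```text
tooly angle 85.22 delta [ 0.0003 -0.0018 -0.0003] turn -0.04 gap 0.021486033232501096 t 11.875
```

View pics/s3.png

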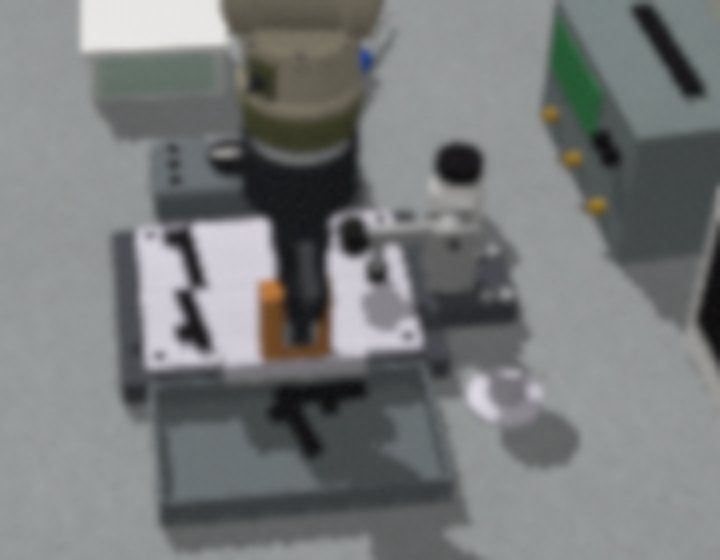

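Chips A and D are in the tray ((335,392) and (300,425)); the other two are untouched at (185,258) and (190,320). Lift back for stroke two.

drive_effector(segments={"increments":[[0.015, 0, 0, -0.04, 0], [0.015, 0.019, 0.057, 0, 0], [0.015, 0.019, 0.057, 0, 0], [0.015, 0.019, 0.056, 0, 0], [0.015, 0, 0, 0, 0], [0.015, 0, 0, 0, 0]]})

```text
t: 12.68
tool_pos: [0.4933, 0.1263, 0.1259]
ee_rot: [[-0.997, 0.081, 0.0], [0.081, 0.997, -0.0], [-0.0, -0.0, -1.0]]
contact_force: [0.0, 0.7, -1.2]
finger_gap: 0.0216
grasp_force: 50.3
```

```bash
python3 -c "
from h import *
goto(fw(-.052,.080,.0861),85.26)"
```

```text
tooly angle 85.36 delta [0.0003 0.0005 0.0398] turn 0.1 gap 0.02158146643498963 t 12.675
```

drive_effector(segments={"increments":[[0.015, 0, 0, 0.025, 0], [0.015, 0, 0, 0.014, 0], [0.015, 0, 0, 0, 0], [0.015, 0, -0.02, 0, 0], [0.015, 0, -0.02, 0, 0], [0.015, 0, -0.02, 0, 0], [0.015, 0, -0.02, 0, 0], [0.015, 0, -0.02, 0, 0]]})

```text
t: 13.68
tool_pos: [0.4854, 0.0248, 0.0875]
ee_rot: [[-0.996, 0.084, 0.001], [0.084, 0.996, -0.0], [-0.001, 0.0, -1.0]]
contact_force: [0.6, 0.5, -1.0]
finger_gap: 0.0214
grasp_force: 50.3
```

```bash
python3 -c "
from h import *
goto(fw(-.052,-.094,.0861),85.26)"
```

```text
tooly angle 85.19 delta [ 0.0008 -0.0717  0.0014] turn -0.07 gap 0.021418690880484446 t 13.675
```

drive_effector(segments={"increments":[[0.015, 0, -0.018, 0.001, 0], [0.015, 0, -0.018, 0, 0], [0.015, 0, -0.018, 0, 0], [0.015, 0, -0.018, 0, 0], [0.015, 0, 0, 0, 0], [0.015, 0, 0, 0, 0]]})

```text
t: 14.42
tool_pos: [0.4791, -0.0458, 0.086]
ee_rot: [[-0.997, 0.084, 0.0], [0.084, 0.997, 0.0], [-0.0, 0.0, -1.0]]
contact_force: [0.4, -0.2, -0.6]
finger_gap: 0.021
grasp_force: 50.3
```

```bash
python3 -c "
from h import *
goto(fw(-.052,-.094,.0861),85.26)
f=grab('side');cv2.imwrite('pics/s4.png',cv2.resize(f['frame'][140:280,240:420],(720,560),interpolation=2))"
```

```text
tooly angle 85.21 delta [ 0.0004 -0.0008 -0.0001] turn -0.05 gap 0.02095926766302886 t 14.425
```

View pics/s4.png

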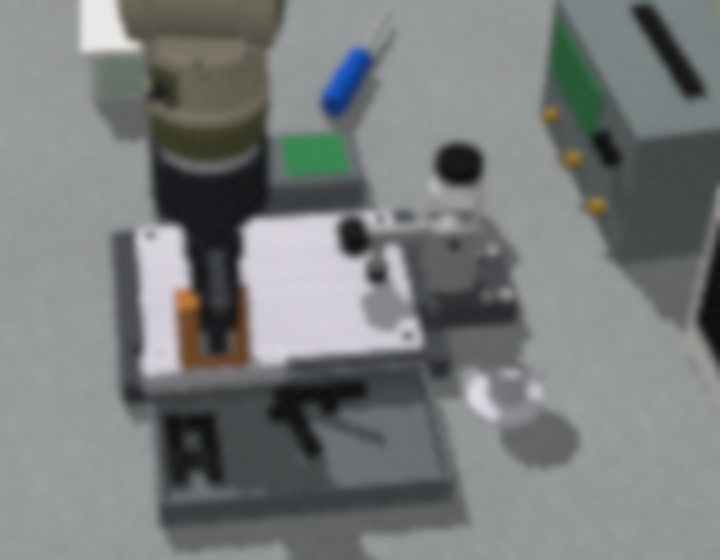

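All four chips are in the tray ((185,450) pair, (335,392), (300,430)) and the panel is clear. Return the scraper.

drive_effector(segments={"increments":[[0.015, 0, 0, -0.04, 0], [0.015, 0, 0, -0.035, 0], [0.015, 0, -0.06, 0, 0], [0.015, 0, -0.06, 0, 0], [0.015, 0, -0.06, 0, 0], [0.015, 0, -0.06, 0, 0], [0.015, 0, -0.05, 0, 0], [0.015, 0, 0, 0, 0]]})

```text
t: 15.48
tool_pos: [0.455, -0.3379, 0.1605]
ee_rot: [[-0.996, 0.087, 0.001], [0.087, 0.996, -0.001], [-0.001, -0.001, -1.0]]
contact_force: [0.2, -0.2, -1.3]
finger_gap: 0.0218
grasp_force: 50.3
```

```bash
python3 -c "
from h import *
goto([.508,-.384,.0606],85.26)"
```

```text
tooly angle 85.02 delta [-0.0568 -0.0412  0.0999] turn -0.24 gap 0.021777441168340496 t 15.475
```

drive_effector(segments={"increments":[[0.015, -0.028, -0.02, 0, 0], [0.015, -0.028, -0.021, 0, 0], [0.015, 0, 0, 0.045, 0], [0.015, 0, 0, 0.03, 0], [0.015, 0, 0, 0.015, 0], [0.015, 0, 0, 0, 0], [0.015, 0, 0, 0, 0]]})

```text
t: 16.35
tool_pos: [0.5083, -0.3805, 0.0724]
ee_rot: [[-0.997, 0.082, 0.002], [0.082, 0.997, -0.001], [-0.002, -0.001, -1.0]]
contact_force: [-0.0, -0.2, -1.6]
finger_gap: 0.0211
grasp_force: 50.2
```

```bash
python3 -c "
from h import *
goto([.508,-.384,.0606],85.26)"
```

```text
tooly angle 85.27 delta [ 0.     -0.0035  0.0118] turn 0.01 gap 0.02105086642378923 t 16.35
```

drive_effector(segments={"increments":[[0.015, 0, -0.003, 0.006, 0], [0.015, 0, 0, 0.003, 0], [0.015, 0, 0, 0.002, 0], [0.015, 0, 0, 0.0005, 0], [0.015, 0, 0, 0, 0]]})

```text
t: 16.98
tool_pos: [0.5072, -0.3834, 0.0605]
ee_rot: [[-0.997, 0.083, 0.0], [0.083, 0.997, -0.001], [-0.001, -0.001, -1.0]]
contact_force: [-2.5, 1.4, 4.5]
finger_gap: 0.0218
grasp_force: 51.3
```

```bash
python3 -c "
from h import *
goto([.508,-.384,.0606],85.26)"
```

```text
tooly angle 85.23 delta [-0.0009 -0.0005 -0.0001] turn -0.03 gap 0.021807071470655425 t 16.975
```

Seated (4.5 N up). Release, rise, and go over the knob.

drive_effector(segments={"increments":[[0.05, 0, 0, 0, 0], [0.06, 0, 0, 0, 0], [0.06, 0, 0, -0.06, 0], [0.06, 0, 0, -0.06, 0], [0.06, 0, 0, 0, 0]]}, force=30)

```text
t: 17.6
tool_pos: [0.5097, -0.3857, 0.1855]
ee_rot: [[-0.997, 0.083, 0.008], [0.083, 0.997, -0.008], [-0.009, -0.007, -1.0]]
contact_force: [0.5, -0.9, 0.7]
finger_gap: 0.0602
grasp_force: 0.0
```

```bash
python3 - <<'E'
from h import *
goto(fw(.058,0,.13),85.26)
f=grab('top'); fs=grab('side')
cv2.imwrite('pics/c5.png',np.hstack([cv2.resize(f['frame'][150:280,230:400],(400,306),interpolation=2),cv2.resize(fs['frame'][290:390,280:400],(367,306),interpolation=2)]))
E
```

```text
tooly angle 85.24 delta [-0.0504  0.4298  0.053 ] turn -0.02 gap 0.0602323211982323 t 17.6
```

View pics/c5.png

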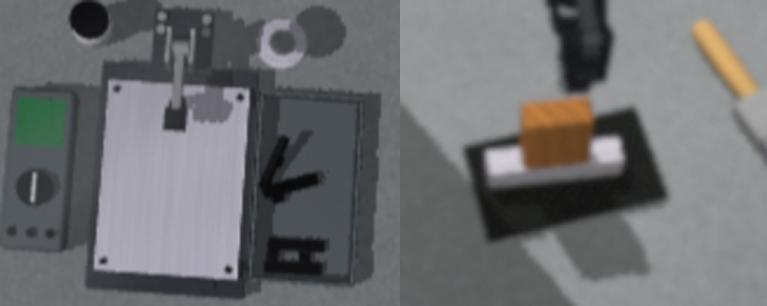

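The scraper stands on its rest ((555,140) in the right half), the panel is clear, all chips inside the tray, and the knob is at (174,118) = px (304,200), as expected.

drive_effector(segments={"increments":[[0.06, -0.007, 0.061, 0, 0], [0.06, -0.007, 0.061, 0, 0], [0.06, -0.007, 0.061, 0, 0], [0.06, -0.007, 0.061, 0, 0], [0.06, -0.007, 0.061, 0, 0], [0.06, -0.007, 0.061, 0, 0], [0.06, -0.007, 0.061, 0, 0], [0.06, 0, 0.003, 0.02, 0]]}, force=30)

```text
t: 18.7
tool_pos: [0.5918, 0.0456, 0.1582]
ee_rot: [[-0.997, 0.077, -0.0], [0.077, 0.997, 0.001], [0.0, 0.001, -1.0]]
contact_force: [0.4, -0.3, -0.5]
finger_gap: 0.0598
grasp_force: 0.0
```

drive_effector(segments={"increments":[[0.06, 0, 0, 0.03, 0], [0.06, 0, 0, 0, 0], [0.06, 0, 0, 0, 0]]})

```text
t: 19.08
tool_pos: [0.5913, 0.041, 0.129]
ee_rot: [[-0.997, 0.083, -0.001], [0.083, 0.997, 0.0], [0.001, 0.0, -1.0]]
contact_force: [-0.1, -0.0, 1.0]
finger_gap: 0.0602
grasp_force: 0.0
```

```bash
python3 -c "
from h import *
goto(fw(.058,0,.0685),85.26)"
```

```text
tooly angle 85.22 delta [-0.0051 -0.0026  0.0605] turn -0.04 gap 0.06017926457721785 t 19.075
```

drive_effector(segments={"increments":[[0.06, -0.004, -0.0026, 0.03, 0], [0.06, 0, 0, 0.029, 0], [0.06, 0, 0, 0, 0], [0.015, 0, 0, 0, 0], [0.015, 0, 0, 0, 0], [0.015, 0, 0, 0, 0], [0.015, 0, 0, 0, 0]]}, force=30)

```text
t: 19.95
tool_pos: [0.5966, 0.0374, 0.0723]
ee_rot: [[-0.997, 0.083, 0.003], [0.083, 0.997, -0.002], [-0.003, -0.001, -1.0]]
contact_force: [-0.3, -3.7, 6.0]
finger_gap: 0.0214
grasp_force: 32.8
```

```bash
python3 -c "
from h import *
goto(fw(.058,0,.0685),85.26)"
```

```text
tooly angle 85.22 delta [0.0007 0.0006 0.0038] turn -0.04 gap 0.02141761462059392 t 19.95
```

drive_effector(segments={"increments":[[0.015, -0.0025, 0, -0.0187, 0], [0.015, -0.0072, 0, -0.0174, 0], [0.015, -0.0115, 0, -0.0149, 0], [0.015, -0.015, 0, -0.0114, 0], [0.015, 0, 0, 0, 0]]})

```text
t: 20.58
tool_pos: [0.631, 0.0346, 0.133]
ee_rot: [[-0.996, 0.084, -0.002], [0.084, 0.996, -0.001], [0.001, -0.001, -1.0]]
contact_force: [-3.5, -4.2, 3.3]
finger_gap: 0.0212
grasp_force: 31.8
```

```bash
python3 -c "
from h import *
t=1.05
goto(fw(.13-.072*np.cos(t),0,.0723+.072*np.sin(t)),85.26)"
```

```text
tooly angle 85.2 delta [-0.001   0.0005 -0.0018] turn -0.06 gap 0.021230407065857698 t 20.575
```

drive_effector(segments={"increments":[[0.015, -0.0174, 0, -0.0072, 0], [0.015, -0.0187, 0, -0.0024, 0], [0.015, -0.0187, 0, 0.0025, 0], [0.015, -0.0174, 0, 0.0073, 0], [0.015, 0, 0, 0, 0], [0.015, 0, 0, 0, 0]]})

```text
t: 21.32
tool_pos: [0.7044, 0.0287, 0.1337]
ee_rot: [[-0.997, 0.083, 0.003], [0.083, 0.997, -0.001], [-0.003, -0.001, -1.0]]
contact_force: [1.1, -3.5, 3.8]
finger_gap: 0.0212
grasp_force: 29.7
```

```bash
python3 -c "
from h import *
goto(fw(.1663,0,.134),85.26)"
```

```text
tooly angle 85.21 delta [ 0.0005  0.0004 -0.0003] turn -0.05 gap 0.021211085192526784 t 21.325
```

drive_effector(segments={"increments":[[0.045, 0, 0, 0, 0], [0.045, 0, 0, 0, 0], [0.045, 0, 0, -0.04, 0], [0.045, 0, 0, -0.05, 0], [0.045, 0.05, 0.02, -0.02, 0], [0.045, 0.05, 0.03, 0, 0], [0.045, 0.05, 0.05, 0, 0], [0.045, 0.03, 0.05, 0, 0]]})

```text
t: 22.32
tool_pos: [0.5394, 0.1886, 0.2428]
ee_rot: [[-0.997, 0.084, -0.001], [0.084, 0.997, 0.001], [0.001, 0.001, -1.0]]
contact_force: [1.6, 1.0, -0.2]
finger_gap: 0.0449
grasp_force: 0.0
```

drive_effector(segments={"increments":[[0.045, 0, 0.06, 0, 0], [0.045, 0, 0.06, 0, 0], [0.045, 0, 0, 0, 0], [0.045, 0, 0, 0, 0]]})

```text
t: 22.82
tool_pos: [0.551, 0.3072, 0.242]
ee_rot: [[-0.997, 0.082, -0.001], [0.082, 0.997, -0.0], [0.001, -0.001, -1.0]]
contact_force: [0.9, -0.6, 0.4]
finger_gap: 0.0447
grasp_force: 0.0
```

Run:
```python
from h import *
K=fw(.130-.072*np.cos(2.1),0,.134); f=grab('top'); fs=grab('side'); print(proj(f,K),proj(fs,K))
cv2.imwrite('pics/c6.png',np.hstack([cv2.resize(f['frame'][130:280,220:400],(400,333),interpolation=2),cv2.resize(fs['frame'][140:280,240:408],(400,333),interpolation=2)]))
```

```text
[[306.77409202 149.66941324]] [[365.96240904 179.54250907]]
```

View pics/c6.png

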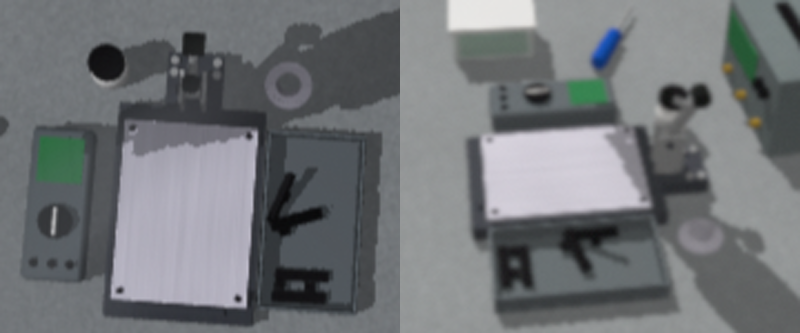

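The knob is back at (194,43) in the left half, i.e. px (307,149), which means fully open. All four chips are in the tray, the panel is clear in its nest, and the bystanders haven't moved.

```bash
python3 -c "
from bench import ctrl, cams
print(ctrl.finish_job())"
```

```text
the job is handed in; nothing more can be done
None
```

The job is handed in, at about 23 s of the 72 s allowed: I closed the clamp first, swept all four offcuts into the tray with the scraper, stood the scraper back on its rest and reopened the clamp fully. The last pictures show the panel in its nest and no bystander visibly moved; the judge's verdict was not shown.

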